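# Put the engraver's ring-clamping set back in its tray

## Task

The ring engraving is finished: put the four parts of the ring-clamping set back in the storage tray, each standing upright and flat on the floor of the nest made for it - the grooved V-block in the wide rectangular nest, the step block in the narrow rectangular nest, the bored collar in the large round nest and the slim thumb nut in the small round nest. The plain block without a groove and the solid disc without a bore belong to another job: leave them standing where they are.

Things in the scene. Friction and masses are not known exactly. Their poses are not given: they have to be found in the camera images.
- v_block: Belongs to the set. Steel V-block 44 (its x) by 52 (its y) by 36 mm high, with a V-groove 30 mm wide and 15 mm deep, its flanks darker, along the whole length of its top (along y). Its two long sides are flat, full-height faces 44 mm apart. About 0.5 kg. Origin: centre of its underside; z up.
- step_block: Belongs to the set. Steel step block 20 (its x) by 54 (its y) mm, a stair of three equal steps rising along +y: 20, 28 and 36 mm high (28 mm at the middle). Its long sides are flat, 20 mm apart. About 0.22 kg. Origin: centre of its underside; z up.
- collar: Belongs to the set. Round steel collar standing on its flat end: 46 mm across, 32 mm high, with a 26 mm bore right through, seen from above as a hole. About 0.28 kg. Origin: centre of its underside; z up.
- thumb_nut: Belongs to the set. Slim steel thumb nut standing upright: a cylinder 26 mm across and 36 mm high with two fine dark grooves near its top and a small dark dot on top. About 0.14 kg. Origin: centre of its underside; z up.
- plain_block: Look-alike, not of the set, stays where it lies: plain steel block 44 (its x) by 52 (its y) by 36 mm high with a flat top, no groove. About 0.62 kg. Origin: centre of its underside; z up.
- solid_disc: Look-alike, not of the set, stays where it lies: solid steel disc 46 mm across and 32 mm high, with no bore. About 0.4 kg. Origin: centre of its underside; z up.
- nest_wide: Nest for the V-block: the wide rectangular pocket, 58 (its x) by 66 (its y) mm. White plate, dark pocket floor; 68 (x) by 76 (y) by 12 mm. Origin: centre of the plate's underside, 6 mm above the table; pocket centred on it, its floor 4 mm above the origin, its walls rising 8 mm above that floor (so hold a part with the fingertips at least 11 mm above its foot). Fixed.
- nest_narrow: Nest for the step block: the narrow rectangular pocket, 34 (its x) by 66 (its y) mm. Plate, origin and heights as nest_wide. All four nests stand in one row along their common y axis, 78 mm apart, in any order, in a low fixed wooden tray 86 by 328 mm with a rim 14 mm high.
- nest_big_round: Nest for the collar: the large round pocket, 58 mm across. Plate, tray, origin, floor and wall heights as nest_wide and nest_narrow.
- nest_small_round: Nest for the thumb nut: the small round pocket, 40 mm across. Plate, tray, origin, floor and wall heights as nest_wide and nest_narrow.

How it is judged:
By the outcome, as a careful person would: the job done as asked, in the order asked, and still so for the second after the job is handed in, with the robot touching nothing.
It also fails if it takes over 112 s, if anything falls off the work surface, if the arm or the gripper's body presses on something with over 40 N, if the wrist force passes 120 N, or if a joint passes its speed limit or range.

## Robot

A 7-joint arm with a two-finger parallel gripper is mounted at the origin on the work surface. World frame = base frame: x ahead of the robot, y to its left, z up, the work surface at z = 0. Lengths are in m, angles in rad, forces in N, time in s.
With the tool pointing down it reaches from about 0.4 to 0.85 m from the base axis. Payload 10.4 kg.
Tool frame: the origin (TCP) lies between the finger pads; the fingertips stand ahead of it and the grasp point (between the pads) lies 5 mm behind it (manip.tip_extent is the z of the fingertips in the tool frame, in m); z points along the fingers, y is the line along which they close (so a half turn about z gives the same grasp; the last joint's range is limited). The gripper opens to 85 mm and grips with 20 to 120 N. Pads are 22 mm wide; open, the fingers measure 114 mm over their backs; the gripper's body (76 mm by 85 mm) begins 54 mm behind the grasp point. The pads swing forward as they close: fully open they stand 13 mm farther back than shut.
Start: joints at [1.262, 0.332, -0.065, 1.46, 0.022, 1.35, -0.088], TCP at [0.176, -0.6, 0.245] pointing down, gripper open.
Joint ranges: [-2.6, 2.6], [-0.5, 2.12], [-1.47, 1.34], [0.16, 2.42], [-1.27, 4.41], [0.06, 2.06], [-2.6, 2.6]. Speed limits (rad/s): [2.22, 2.22, 2.79, 2.79, 3.14, 3.14, 3.14].

## Interface

Orientations are given as a unit quaternion [x, y, z, w].
In Python, from workcell import status, viewer, manip gives the robot as it stands.
- The arm moves only by the tool play_rows, never from a script. Its argument "plan" is one flat list of numbers, 7 for each row, row after row: the turn, a rotation vector about the tool's x, y, z in degrees, then the shift along the tool's x, y, z in m, then the opening, from 0 (shut) to 1 (fully open). In form: [ax, ay, az, dx, dy, dz, grip, ax, ay, az, dx, dy, dz, grip, ...]. A call has 1 to 20 rows; each row is the pose to reach, as a shift and turn from the pose commanded when the call began, along the tool's axes at that moment; what a row does not reach only later rows make up. A row lasts 1/8 s, in which the tool goes at most 62.5 mm and 10.7 degrees, less where a joint would pass 70% of its speed; a pose out of reach is approached as far as the arm can. A call with a gripper value outside its range is refused whole. The fingers move at their own pace and stop on an object; "squeeze" is the grip in N (left out, the last holds). Time passes only in rows, so rows that repeat a pose let the fingers close. It gives the time, the measured TCP pose, the force, the opening and the grip force at its end, in the units of the state.
- status.get_obs(): the state, without advancing time (a new reading comes with each control period).
- viewer.camera(name): name is "side" or "top" or "wrist"; returns the picture (480x640x3 uint8, red, green, blue); there is no depth.
- viewer.camera_model(name): a dict with "fx", "fy", "cx", "cy" (pixels), "R" (3x3) and "t" (3): a world point X has camera coordinates R X + t. Camera axes: x right, y down, z forward; pixel columns grow to the right and rows downward; lengths in m; the calibration is good to about 2 mm. A picture is of the moment at which its call begins: read the wrist's pose just before it. camera_model takes no time and is no camera call; for the wrist camera it gives the pose at the moment of the call.
- manip.hand_in(): hands the job in; it is judged then, once.
The state is a dict: "clock": time; "joint_pos": joint angles; "joint_velocities": joint speeds; "tau": joint torques, N m; "position": TCP position; "ee_rot": TCP orientation; "ft_force": force on the tool from outside, world axes, zero at the start; "torque": the same for the moment, N m; "grip_width": opening from 0.0 (shut) to 1.0 (fully open); "grasp_force": force on a finger pad.
Only numpy, scipy, OpenCV 4.12 (cv2) and the standard library are available. Lean on these libraries where they do the work, as an engineer would, in place of code of your own. Each camera call takes 0.05 s, during which the arm holds its last target. There are 200 camera calls.

## Working session

There is one attempt and no reset: what is moved stays moved. The work goes in short steps, Python scripts to look and compute and a tool call to move; the robot and the scene stay as the last step left them, time stands still between calls to the robot, and variables do not carry over. Pictures are saved under pics/ and viewed, at most 15 in all, crops included, and the job is handed in when it is done.

Besides the shell and the picture viewer there is one more tool, called after "Call:" by a JSON object that holds its "op" and its "data". play_rows: Moves the arm, as the interface text tells. Its arguments: {"type":"object","properties":{"plan":{"type":"array","items":{"type":"number"}},"squeeze":{"type":"number"}},"required":["plan"]}

```bash
mkdir -p pics; ls
cat > h.py <<'E'
import numpy as np, cv2
from workcell import status, viewer, manip
from scipy.spatial.transform import Rotation as Ro
def snap(n,f):
    m=viewer.camera_model(n); im=viewer.camera(n); cv2.imwrite('pics/'+f,im[:,:,::-1]); return im,m
def w(m,u,v,z):
    R=np.array(m['R']);t=np.array(m['t']);c=-R.T@t
    d=R.T@np.array([(u-m['cx'])/m['fx'],(v-m['cy'])/m['fy'],1]);return (c+d*(z-c[2])/d[2])
E
python3 - <<'E'
from h import *
o=status.get_obs();print({k:np.round(v,3) for k,v in o.items()},manip.tip_extent)
print(Ro.from_quat(o['ee_rot']).as_matrix().round(3))
for n in('top','side','wrist'):
    im,m=snap(n,n+'0.png');print(n,m)
E
```

```text
pics
{'clock': np.float64(0.0), 'joint_pos': array([ 1.262,  0.333, -0.065,  1.461,  0.022,  1.35 , -0.088]), 'joint_velocities': array([-0.   , -0.001,  0.003,  0.001,  0.   ,  0.001,  0.   ]), 'tau': array([ 1.0000e-03, -6.2545e+01,  5.0000e-02, -3.9160e+01,  1.6000e-02,
        1.0000e-02,  0.0000e+00]), 'position': array([ 0.176, -0.599,  0.245]), 'ee_rot': array([ 0.99 ,  0.142, -0.   , -0.001]), 'ft_force': array([ 0.523,  0.262, -0.245]), 'torque': array([ 0.022,  0.021, -0.029]), 'grasp_force': np.float64(0.0), 'grip_width': np.float64(0.999)} 0.014
[[ 0.959  0.282 -0.001]
 [ 0.282 -0.959  0.001]
 [-0.    -0.001 -1.   ]]
top {'fx': 451.86603477191676, 'fy': 451.86603477191676, 'cx': 321.9450328413407, 'cy': 238.32552413316796, 'R': array([[-0.02012665, -0.99970711, -0.01343905],
       [-0.99571128,  0.02125661, -0.09004005],
       [ 0.09029935,  0.01156921, -0.99584747]]), 't': array([0.01147999, 0.56449828, 0.79952852])}
side {'fx': 541.1476550147188, 'fy': 541.1476550147188, 'cx': 323.3540857352275, 'cy': 234.6955299889132, 'R': array([[-0.99348275, -0.11318113,  0.01349301],
       [-0.09243559,  0.73074951, -0.67635849],
       [ 0.06669101, -0.67319773, -0.736449  ]]), 't': array([0.54916172, 0.09663245, 0.86040252])}
wrist {'fx': 425.93967666475294, 'fy': 425.93967666475294, 'cx': 323.98155945745395, 'cy': 247.01481667090925, 'R': array([[ 0.28069437, -0.95979532, -0.00190006],
       [-0.92350916, -0.27062054,  0.27183701],
       [-0.26142208, -0.0745484 , -0.96234143]]), 't': array([-0.62367752, -0.0336029 ,  0.37879196])}
```

View pics/top0.png

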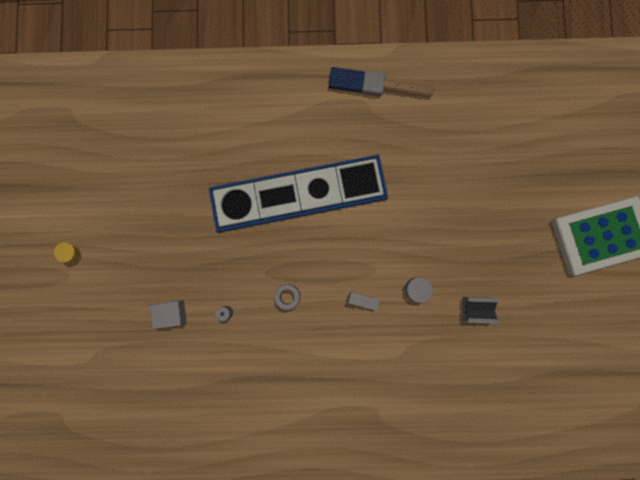

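The top view shows, left to right: plain block (168,314), thumb nut (223,314), collar (287,297), step block (363,301), disc (419,290) and V-block (480,311). The tray runs from (212,205) to (385,180), with nests in the order big round, narrow, small round, wide.

Run:
```python
import cv2
im=cv2.imread('pics/top0.png')
a=cv2.resize(im[150:236,205:391],None,fx=4,fy=4,interpolation=cv2.INTER_CUBIC)
b=im[280:330,205:275];
f=lambda x0,y0:cv2.resize(im[y0:y0+46,x0:x0+46],None,fx=4,fy=4,interpolation=cv2.INTER_CUBIC)
row=cv2.hconcat([f(200,291),f(264,274),f(341,278),f(457,288)])
cv2.imwrite('pics/c1.png',cv2.vconcat([cv2.copyMakeBorder(a,0,0,0,800-a.shape[1],0),cv2.copyMakeBorder(row,0,0,0,800-row.shape[1],0)])*1)
```

```text
(no output)
```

View pics/c1.png

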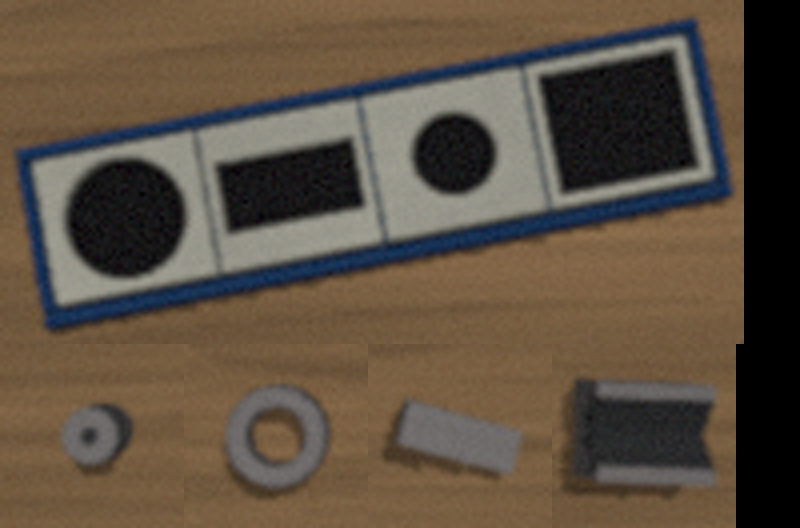

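View pics/side0.png

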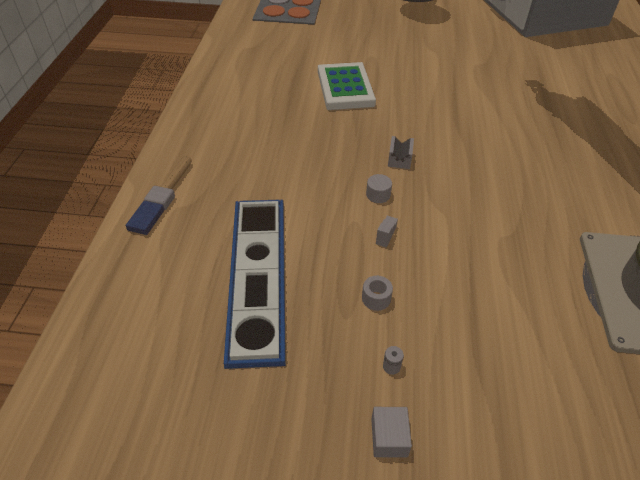

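Run:
```python
from h import *
m=viewer.camera_model('top')
T=lambda c,z:w(m,205+c[0]/4-.4,150+c[1]/4-.4,z)[:2]
ctr={'big':T((126,217),.018),'small':T((454,153),.018)}
for n,cs in(('narrow',[(217,163),(353,138),(364,205),(229,232)]),('wide',[(541,78),(674,51),(698,165),(562,192)])):
    P=np.array([T(c,.018) for c in cs]);ctr[n]=P.mean(0);d=P[0]-P[1]+P[3]-P[2];print(n,np.degrees(np.arctan2(d[1],d[0])))
for k in ctr:print(k,ctr[k].round(4))
d=ctr['big']-ctr['wide'];print('row',np.linalg.norm(d)/3,np.degrees(np.arctan2(d[1],d[0])))
Q=lambda c,i,o,z:w(m,o[0]+(c[0]-184*i)/4-.4,o[1]+(c[1]-344)/4-.4,z)[:2]
print('nut',Q((89,436),0,(200,291),.036),'collar',Q((277,437),1,(264,274),.032))
P=np.array([Q(c,2,(341,278),.028) for c in[(408,402),(522,434),(510,474),(397,444)]]);d=P[0]-P[1]+P[3]-P[2];print('step',P.mean(0),np.degrees(np.arctan2(d[1],d[0])))
P=np.array([Q(c,3,(457,288),.036) for c in[(597,383),(716,388),(714,487),(597,483)]]);d=P[0]-P[1]+P[3]-P[2];print('vb',P.mean(0),np.degrees(np.arctan2(d[1],d[0])),np.linalg.norm(P[0]-P[1]),np.linalg.norm(P[0]-P[3]))
```

```text
narrow 99.70668239613258
wide 100.2046759731462
big [0.6331 0.1582]
small [0.6598 0.0051]
narrow [0.6467 0.0814]
wide [ 0.673  -0.0719]
row 0.07784513665193188 99.83626351887575
nut [0.43287517 0.18062431] collar [0.46006272 0.06471594]
step [ 0.44943777 -0.07239642] 73.67731682624455
vb [ 0.42966191 -0.28187075] 86.7232533151495 0.05247748594050146 0.043814665584642816
```

```bash
cat >> h.py <<'E'
def go(*targets):
    """targets: x,y,z,yaw of tool y (deg); print relative rows"""
    o=status.get_obs();R0=Ro.from_quat(o['ee_rot']).as_matrix();p=np.array(o['position'])
    print('t',round(float(o['clock']),2),'pos',p.round(4),'yaw',np.degrees(np.arctan2(R0[1,1],R0[0,1])).round(2),'w',round(float(o['grip_width']),3),'tip',manip.tip_extent)
    for x,y,z,a in targets:
        c,s=np.cos(np.radians(a)),np.sin(np.radians(a))
        R=np.array([[-s,c,0],[c,s,0],[0,0,-1.]])
        print('turn',np.degrees(Ro.from_matrix(R0.T@R).as_rotvec()).round(2),'shift',(R0.T@(np.array([x,y,z])-p)).round(4))
E
python3 - <<'E'
from h import *
m=viewer.camera_model('wrist');R0=Ro.from_quat(status.get_obs()['ee_rot']).as_matrix()
print(R0.T@(-m['R'].T@m['t']-status.get_obs()['position']))
go((.43,-.282,.2,-3.3))
E
```

```text
[ 0.06984272 -0.00036434 -0.12786109]
t 0.15 pos [ 0.1761 -0.5994  0.2447] yaw -73.63 w 0.997 tip 0.014
turn [-6.000e-02 -3.000e-02 -7.033e+01] shift [ 0.3331 -0.2329  0.045 ]
```

Call:
{"op": "play_rows", "data": {"plan": [0,0,-20,0.1,-0.07,0.01,1,0,0,-40,0.2,-0.14,0.03,1,0,0,-70.3,0.333,-0.233,0.045,1,0,0,-70.3,0.333,-0.233,0.045,1,0,0,-70.3,0.333,-0.233,0.045,1,0,0,-70.3,0.333,-0.233,0.045,1,0,0,-70.3,0.333,-0.233,0.045,1,0,0,-70.3,0.333,-0.233,0.045,1,0,0,-70.3,0.333,-0.233,0.045,1,0,0,-70.3,0.333,-0.233,0.045,1,0,0,-70.3,0.333,-0.233,0.045,1,0,0,-70.3,0.333,-0.233,0.045,1,0,0,-70.3,0.333,-0.233,0.045,1,0,0,-70.3,0.333,-0.233,0.045,1], "squeeze": 60}}

```text
clock: 1.9
position: [0.43, -0.2823, 0.2003]
ee_rot: [0.727, 0.686, -0.0, 0.0]
ft_force: [-0.5, -0.8, 0.3]
grip_width: 1.003
grasp_force: 0.0
```

Run:
```python
from h import *
im,m=snap('wrist','w1.png');print(status.get_obs()['joint_pos'].round(2))
go((.43,-.282,.1,-3.3),(.43,-.282,.026,-3.3))
```

```text
[ 0.92  0.15 -0.46  1.79  0.07  1.22  0.38]
t 1.95 pos [ 0.43   -0.2822  0.2003] yaw -3.32 w 1.003 tip 0.014
turn [ 0.    0.01 -0.02] shift [ 0.0002 -0.      0.1003]
turn [ 0.    0.01 -0.02] shift [ 0.0002 -0.      0.1743]
```

View pics/w1.png

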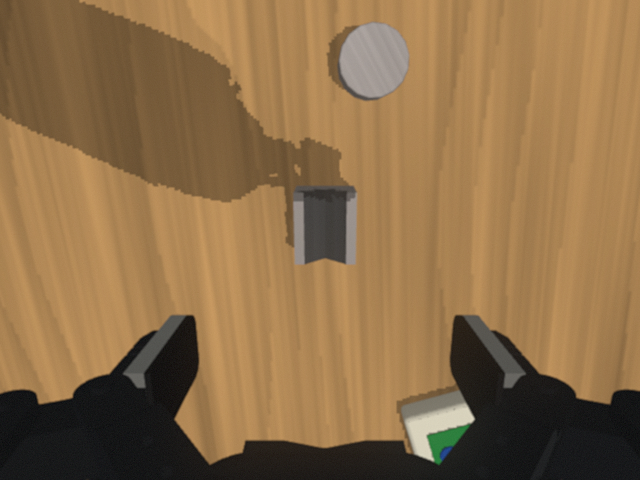

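The wrist view shows the V-block, groove along the image vertical, its top corners at about (294,188), (355,188), (355,264), (294,264).

Run:
```python
from h import *
m=viewer.camera_model('wrist')
P=np.array([w(m,u,v,.036)[:2] for u,v in[(294,192),(355,192),(355,264),(294,264)]]);print(P,P.mean(0))
```

```text
[[ 0.4116601  -0.25460691]
 [ 0.45354032 -0.25709856]
 [ 0.4514823  -0.30911358]
 [ 0.40758012 -0.30649697]] [ 0.43106571 -0.28182901]
```

Call:
{"op": "play_rows", "data": {"plan": [0,0,0,0,0.001,0.05,0.9,0,0,0,0,0.001,0.1,0.9,0,0,0,0,0.001,0.14,0.9,0,0,0,0,0.001,0.16,0.9,0,0,0,0,0.001,0.174,0.9,0,0,0,0,0.001,0.174,0.9,0,0,0,0,0.001,0.174,0.9,0,0,0,0,0.001,0.174,0.3,0,0,0,0,0.001,0.174,0.3,0,0,0,0,0.001,0.174,0.3,0,0,0,0,0.001,0.174,0.3,0,0,0,0,0.001,0.174,0.3,0,0,0,0,0.001,0.174,0.3,0,0,0,0,0.001,0.174,0.3], "squeeze": 60}}

```text
clock: 3.7
position: [0.4314, -0.2827, 0.0272]
ee_rot: [0.727, 0.686, -0.0, 0.001]
ft_force: [-1.7, 0.2, 5.5]
grip_width: 0.504
grasp_force: 62.8
```

Run:
```python
from h import *
go((.43,-.282,.15,-3.3),(.673,-.072,.15,10))
```

```text
t 3.7 pos [ 0.4314 -0.2827  0.0272] yaw -3.33 w 0.504 tip 0.014
turn [ 0.05  0.05 -0.03] shift [ 0.0005 -0.0014 -0.1228]
turn [  0.05   0.06 -13.33] shift [ 0.2242  0.229  -0.1228]
```

Call:
{"op": "play_rows", "data": {"plan": [0,0,0,0,0,-0.03,0.3,0,0,0,0,0,-0.08,0.3,0,0,-3,0.04,0.04,-0.08,0.3,0,0,-6,0.08,0.08,-0.08,0.3,0,0,-9,0.12,0.12,-0.08,0.3,0,0,-12,0.16,0.16,-0.08,0.3,0,0,-13.3,0.2,0.2,-0.08,0.3,0,0,-13.3,0.224,0.228,-0.08,0.3,0,0,-13.3,0.224,0.228,-0.08,0.3,0,0,-13.3,0.224,0.228,-0.08,0.3,0,0,-13.3,0.224,0.228,-0.08,0.3,0,0,-13.3,0.224,0.228,-0.08,0.3]}}

```text
clock: 5.2
position: [0.6712, -0.073, 0.1064]
ee_rot: [0.643, 0.765, -0.0, 0.0]
ft_force: [0.2, 0.5, -5.0]
grip_width: 0.502
grasp_force: 64.0
```

Run:
```python
from h import *
im,m=snap('wrist','w2.png')
go((.673,-.072,.0372,9.9))
```

```text
t 5.25 pos [ 0.6713 -0.0727  0.1065] yaw 9.92 w 0.502 tip 0.014
turn [0.   0.03 0.02] shift [0.0005 0.0018 0.0693]
```

View pics/w2.png

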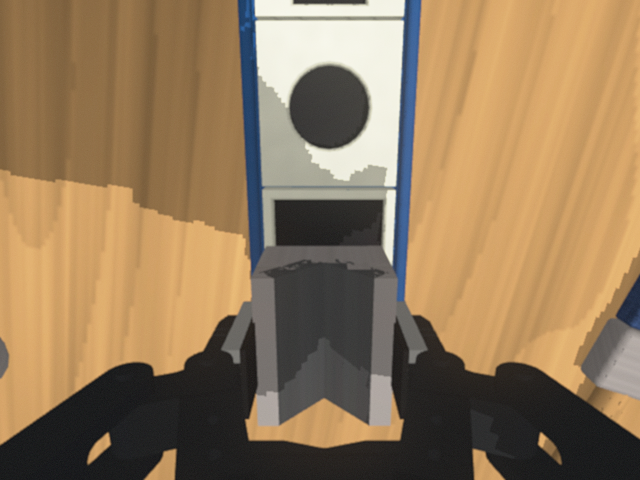

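The view shows the V-block held, the wide pocket's far edge at row 199 (columns 275–384) and the small round nest at (329,106).

Run:
```python
from h import *
m=viewer.camera_model('wrist')
a,b,s=[w(m,u,v,.018)[:2] for u,v in[(275,199),(384,199),(329.5,106.5)]]
r=np.radians(99.9);d=np.array([np.cos(r),np.sin(r)])
print(a,b,s,np.linalg.norm(a-b),'wide from edge',(a+b)/2-.033*d,'from small',s-.078*d)
```

```text
[ 0.64158771 -0.04348873] [ 0.69652318 -0.03396582] [0.66121007 0.00555718] 0.05575474552462855 wide from edge [ 0.6747291  -0.07123588] from small [ 0.67462054 -0.07128134]
```

Call:
{"op": "play_rows", "data": {"plan": [0,0,0,0.001,0.003,0.02,0.3,0,0,0,0.001,0.003,0.04,0.3,0,0,0,0.001,0.003,0.055,0.3,0,0,0,0.001,0.003,0.062,0.3,0,0,0,0.001,0.003,0.066,0.3,0,0,0,0.001,0.003,0.069,0.3,0,0,0,0.001,0.003,0.069,0.3,0,0,0,0.001,0.003,0.069,0.3]}}

```text
clock: 6.25
position: [0.6747, -0.0704, 0.0378]
ee_rot: [0.643, 0.766, 0.0, 0.0]
ft_force: [0.8, -0.4, -5.4]
grip_width: 0.503
grasp_force: 64.1
```

Call:
{"op": "play_rows", "data": {"plan": [0,0,0,0,0,0.001,0.3,0,0,0,0,0,0.001,0.3,0,0,0,0,0,0.001,0.6,0,0,0,0,0,0.001,0.75,0,0,0,0,0,0.001,0.75,0,0,0,0,0,0.001,0.75,0,0,0,0,0,-0.02,0.75,0,0,0,0,0,-0.06,0.75,0,0,0,0,0,-0.1,0.75,0,0,0,0,0,-0.15,0.75,0,0,0,0,0,-0.15,0.75,0,0,0,0,0,-0.15,0.75]}}

```text
clock: 7.75
position: [0.6744, -0.0704, 0.1881]
ee_rot: [0.643, 0.766, 0.0, 0.0]
ft_force: [-0.4, -0.1, -0.3]
grip_width: 0.75
grasp_force: 0.0
```

Run:
```python
from h import *
im,m=snap('wrist','w3.png')
go((.449,-.072,.2,-16.3))
```

```text
t 7.8 pos [ 0.674  -0.0704  0.1871] yaw 9.98 w 0.751 tip 0.014
turn [-4.000e-02  1.000e-02  2.628e+01] shift [ 0.0374 -0.2219 -0.0128]
```

View pics/w3.png

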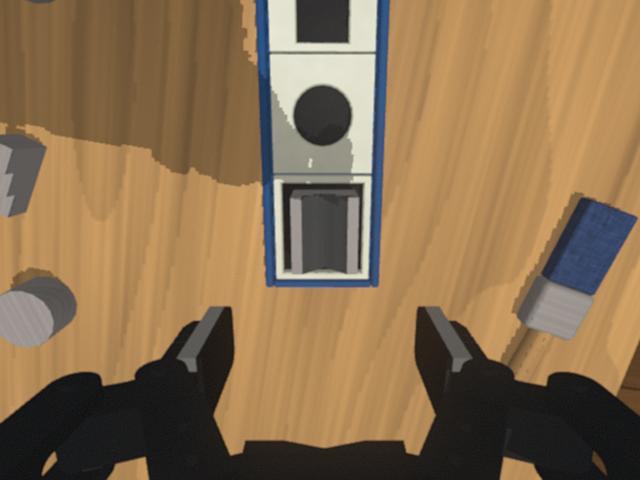

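The V-block sits square in its pocket (centre about (325,232)). Next is the step block.

Call:
{"op": "play_rows", "data": {"plan": [0,0,8,0.01,-0.06,-0.01,0.75,0,0,16,0.02,-0.12,-0.01,0.75,0,0,24,0.03,-0.18,-0.013,0.75,0,0,26.3,0.037,-0.222,-0.013,0.75,0,0,26.3,0.037,-0.222,-0.013,0.75,0,0,26.3,0.037,-0.222,-0.013,0.75,0,0,26.3,0.037,-0.222,-0.013,0.75,0,0,26.3,0.037,-0.222,-0.013,0.75]}}

```text
clock: 8.8
position: [0.4498, -0.0721, 0.2]
ee_rot: [0.8, 0.6, 0.0, -0.001]
ft_force: [-0.4, 0.6, 0.1]
grip_width: 0.748
grasp_force: 0.0
```

Run:
```python
from h import *
im,m=snap('wrist','w4.png')
cv2.imwrite('pics/w4c.png',cv2.resize(im[100:340,170:490,::-1],None,fx=2.5,fy=2.5,interpolation=cv2.INTER_CUBIC))
go((.449,-.072,.026,-16.3))
```

```text
t 8.85 pos [ 0.4497 -0.0722  0.2   ] yaw -16.29 w 0.753 tip 0.014
turn [-0.04 -0.03  0.01] shift [-1.00e-04 -6.00e-04  1.74e-01]
```

View pics/w4c.png

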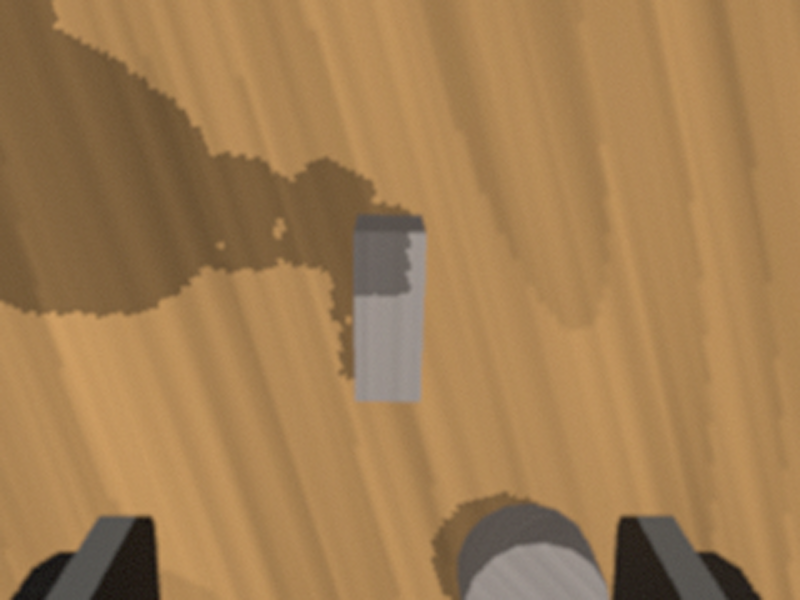

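Run:
```python
from h import *
m=viewer.camera_model('wrist')
P=np.array([w(m,170+u/2.5-.3,100+v/2.5-.3,z)[:2] for u,v,z in[(354,232,.036),(426,232,.036),(421,402,.02),(356,402,.02)]])
d=P[0]-P[3]+P[1]-P[2];a=np.degrees(np.arctan2(d[1],d[0]));print(P.mean(0),a-90,np.linalg.norm(d)/2,np.linalg.norm(P[0]-P[1]),np.linalg.norm(P[2]-P[3]))
go((*P.mean(0),.026,a-90),(*P.mean(0),.024,a-90))
```

```text
[ 0.450839   -0.07310422] -16.726775769435974 0.054046211375654865 0.019792649820288336 0.019702771862174433
t 8.85 pos [ 0.4497 -0.0722  0.2   ] yaw -16.29 w 0.753 tip 0.014
turn [-0.04 -0.03  0.44] shift [-0.0007  0.0014  0.174 ]
turn [-0.04 -0.03  0.44] shift [-0.0007  0.0014  0.176 ]
```

Call:
{"op": "play_rows", "data": {"plan": [0,0,0.4,-0.001,0.001,0.05,0.75,0,0,0.4,-0.001,0.001,0.1,0.75,0,0,0.4,-0.001,0.001,0.14,0.75,0,0,0.4,-0.001,0.001,0.16,0.75,0,0,0.4,-0.001,0.001,0.174,0.75,0,0,0.4,-0.001,0.001,0.174,0.75,0,0,0.4,-0.001,0.001,0.174,0.5,0,0,0.4,-0.001,0.001,0.174,0.1,0,0,0.4,-0.001,0.001,0.174,0.1,0,0,0.4,-0.001,0.001,0.174,0.1,0,0,0.4,-0.001,0.001,0.174,0.1,0,0,0.4,-0.001,0.001,0.174,0.1,0,0,0.4,-0.001,0.001,0.174,0.1,0,0,0.4,-0.001,0.001,0.174,0.1,0,0,0.4,-0.001,0.001,0.174,0.1]}}

```text
clock: 10.72
position: [0.4507, -0.0738, 0.0272]
ee_rot: [0.802, 0.597, 0.0, 0.001]
ft_force: [-1.2, 0.5, 6.2]
grip_width: 0.22
grasp_force: 59.1
```

Run:
```python
from h import *
go((.648,.082,.107,9.9))
```

```text
t 10.72 pos [ 0.4507 -0.0738  0.0272] yaw -16.73 w 0.22 tip 0.014
turn [  0.09   0.04 -26.63] shift [ 0.206   0.1442 -0.0796]
```

Call:
{"op": "play_rows", "data": {"plan": [0,0,0,0,0,-0.03,0.1,0,0,0,0,0,-0.08,0.1,0,0,-7,0.04,0.03,-0.08,0.1,0,0,-14,0.08,0.06,-0.08,0.1,0,0,-21,0.12,0.09,-0.08,0.1,0,0,-26.6,0.16,0.12,-0.08,0.1,0,0,-26.6,0.19,0.135,-0.08,0.1,0,0,-26.6,0.206,0.144,-0.08,0.1,0,0,-26.6,0.206,0.144,-0.08,0.1,0,0,-26.6,0.206,0.144,-0.08,0.1,0,0,-26.6,0.206,0.144,-0.08,0.1]}}

```text
clock: 12.1
position: [0.6469, 0.081, 0.1064]
ee_rot: [0.644, 0.765, -0.0, 0.0]
ft_force: [0.9, -0.8, -3.0]
grip_width: 0.212
grasp_force: 59.6
```

Run:
```python
from h import *
im,m=snap('wrist','w5.png')
go((.648,.082,.0372,9.9))
```

```text
t 12.15 pos [0.647  0.0811 0.1065] yaw 9.81 w 0.217 tip 0.014
turn [ 0.    0.04 -0.09] shift [0.0007 0.0011 0.0693]
```

View pics/w5.png

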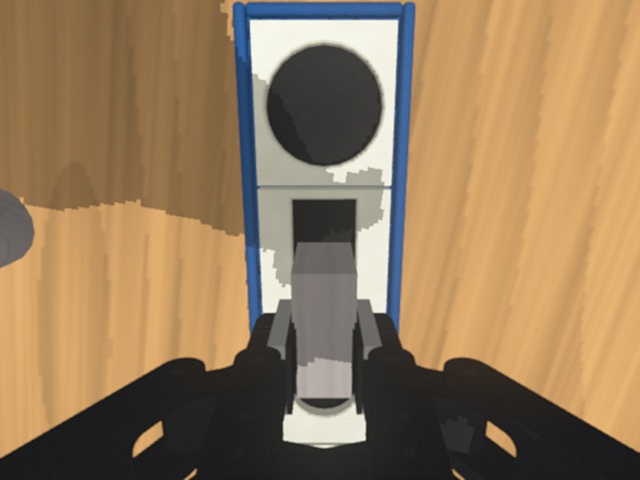

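The step block is held straight. The narrow pocket's far edge is at row 199 (columns 293–357), and the big round nest is at (325,104).

Run:
```python
from h import *
m=viewer.camera_model('wrist')
a,b,s=[w(m,u,v,.018)[:2] for u,v in[(293,199),(357,199),(325,104.5)]]
r=np.radians(99.9);d=np.array([np.cos(r),np.sin(r)])
print(a,b,s,'from edge',(a+b)/2-.033*d,'from round',s-.078*d)
T=((a+b)/2-.033*d+s-.078*d)/2
go((*T,.0372,9.9))
```

```text
[0.62635648 0.11195707] [0.65861904 0.11748989] [0.63469653 0.15994285] from edge [0.64816142 0.08221487] from round [0.648107   0.08310432]
t 12.15 pos [0.647  0.0811 0.1065] yaw 9.81 w 0.217 tip 0.014
turn [ 0.    0.04 -0.09] shift [0.0014 0.0014 0.0693]
```

Call:
{"op": "play_rows", "data": {"plan": [0,0,0,0.001,0.0015,0.02,0.1,0,0,0,0.001,0.0015,0.04,0.1,0,0,0,0.001,0.0015,0.055,0.1,0,0,0,0.001,0.0015,0.062,0.1,0,0,0,0.001,0.0015,0.066,0.1,0,0,0,0.001,0.0015,0.07,0.1,0,0,0,0.001,0.0015,0.07,0.1,0,0,0,0.001,0.0015,0.07,0.1]}}

```text
clock: 13.15
position: [0.649, 0.0836, 0.0373]
ee_rot: [0.644, 0.765, 0.0, 0.0]
ft_force: [-3.9, -0.4, 5.8]
grip_width: 0.219
grasp_force: 60.5
```

Call:
{"op": "play_rows", "data": {"plan": [0,0,0,0,0,0.0005,0.2,0,0,0,0,0,0.0005,0.3,0,0,0,0,0,0.0005,0.5,0,0,0,0,0,0.0005,0.75,0,0,0,0,0,0.0005,0.75,0,0,0,0,0,-0.02,0.75,0,0,0,0,0,-0.06,0.75,0,0,0,0,0,-0.1,0.75,0,0,0,0,0,-0.15,0.75,0,0,0,0,0,-0.15,0.75,0,0,0,0,0,-0.15,0.75]}}

```text
clock: 14.52
position: [0.6485, 0.0834, 0.187]
ee_rot: [0.644, 0.765, 0.0, 0.0]
ft_force: [0.2, 0.0, -0.4]
grip_width: 0.753
grasp_force: 0.0
```

Run:
```python
from h import *
im,m=snap('wrist','w6.png')
go((.460,.065,.2,9.9))
```

```text
t 14.57 pos [0.6481 0.0833 0.186 ] yaw 9.88 w 0.752 tip 0.014
turn [-0.04  0.01 -0.02] shift [ 0.0143 -0.1885 -0.0138]
```

View pics/w6.png

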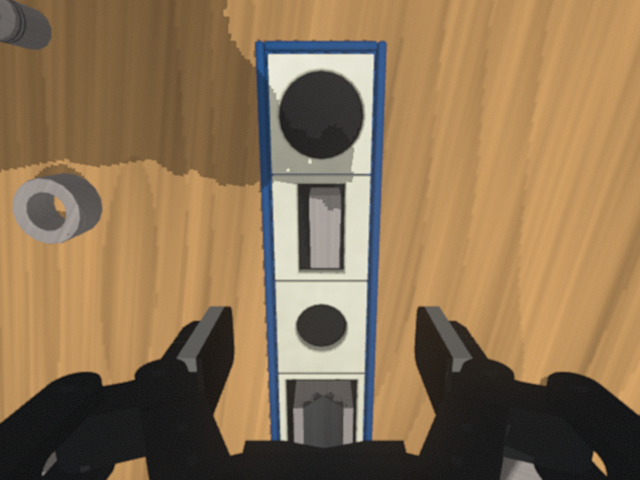

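The step block lies within its pocket (309–343 against 299–344). I'll check its flatness later from closer. Next is the collar.

Call:
{"op": "play_rows", "data": {"plan": [0,0,0,0,-0.05,-0.013,0.85,0,0,0,0.007,-0.1,-0.013,0.85,0,0,0,0.014,-0.15,-0.013,0.85,0,0,0,0.014,-0.188,-0.013,0.85,0,0,0,0.014,-0.188,-0.013,0.85,0,0,0,0.014,-0.188,-0.013,0.85,0,0,0,0.014,-0.188,-0.013,0.85]}}

```text
clock: 15.45
position: [0.4615, 0.0652, 0.1991]
ee_rot: [0.644, 0.765, 0.0, -0.0]
ft_force: [-0.4, 0.1, 0.2]
grip_width: 0.851
grasp_force: 0.0
```

Run:
```python
from h import *
im,m=snap('wrist','w7.png')
a=im[100:340,170:490,::-1]
b=cv2.imread('pics/w6.png')[160:310,260:390]
cv2.imwrite('pics/w7c.png',cv2.hconcat([cv2.resize(a,(640,480),interpolation=cv2.INTER_CUBIC)[:,160:480],cv2.resize(b,(416,480),interpolation=cv2.INTER_CUBIC)]))
go((.460,.065,.026,9.9))
```

```text
t 15.5 pos [0.4614 0.0653 0.199 ] yaw 9.89 w 0.849 tip 0.014
turn [-0.02 -0.06 -0.01] shift [-0.0002 -0.0014  0.173 ]
```

View pics/w7c.png

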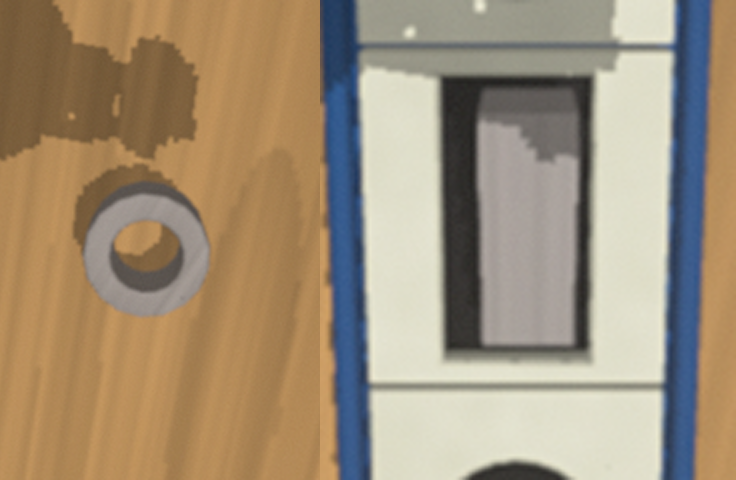

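The step block is flat in its pocket, with a gap on both sides. The collar's top centre is at about (323,227) in the full picture.

Run:
```python
from h import *
m=viewer.camera_model('wrist')
p=w(m,323,227.3,.032)[:2];print(p);go((*p,.026,9.9))
```

```text
[0.46128766 0.06623594]
t 15.5 pos [0.4614 0.0653 0.199 ] yaw 9.89 w 0.849 tip 0.014
turn [-0.02 -0.06 -0.01] shift [8.00e-04 1.00e-04 1.73e-01]
```

Call:
{"op": "play_rows", "data": {"plan": [0,0,0,0.001,0,0.05,0.85,0,0,0,0.001,0,0.1,0.85,0,0,0,0.001,0,0.14,0.85,0,0,0,0.001,0,0.16,0.85,0,0,0,0.001,0,0.173,0.85,0,0,0,0.001,0,0.173,0.85,0,0,0,0.001,0,0.173,0.7,0,0,0,0.001,0,0.173,0.3,0,0,0,0.001,0,0.173,0.3,0,0,0,0.001,0,0.173,0.3,0,0,0,0.001,0,0.173,0.3,0,0,0,0.001,0,0.173,0.3,0,0,0,0.001,0,0.173,0.3,0,0,0,0.001,0,0.173,0.3]}}

```text
clock: 17.25
position: [0.4616, 0.066, 0.0276]
ee_rot: [0.644, 0.765, 0.0, 0.001]
ft_force: [-1.8, -1.3, 9.7]
grip_width: 0.511
grasp_force: 60.4
```

Run:
```python
from h import *
go((.6347,.1597,.107,9.9))
```

```text
t 17.25 pos [0.4616 0.066  0.0276] yaw 9.87 w 0.511 tip 0.014
turn [ 0.1   0.05 -0.03] shift [ 0.0626  0.1868 -0.0792]
```

Call:
{"op": "play_rows", "data": {"plan": [0,0,0,0,0,-0.03,0.3,0,0,0,0,0,-0.08,0.3,0,0,0,0.015,0.045,-0.08,0.3,0,0,0,0.03,0.09,-0.08,0.3,0,0,0,0.045,0.135,-0.08,0.3,0,0,0,0.057,0.17,-0.08,0.3,0,0,0,0.062,0.186,-0.08,0.3,0,0,0,0.062,0.186,-0.08,0.3,0,0,0,0.062,0.186,-0.08,0.3,0,0,0,0.062,0.186,-0.08,0.3]}}

```text
clock: 18.5
position: [0.6329, 0.1582, 0.1065]
ee_rot: [0.644, 0.765, -0.0, 0.0]
ft_force: [-0.5, -0.2, -2.9]
grip_width: 0.511
grasp_force: 63.2
```

Run:
```python
from h import *
im,m=snap('wrist','w8.png')
go((.6347,.1597,.0376,9.9))
```

```text
t 18.55 pos [0.633  0.1583 0.1066] yaw 9.85 w 0.504 tip 0.014
turn [ 0.01  0.04 -0.05] shift [0.0011 0.0019 0.069 ]
```

View pics/w8.png

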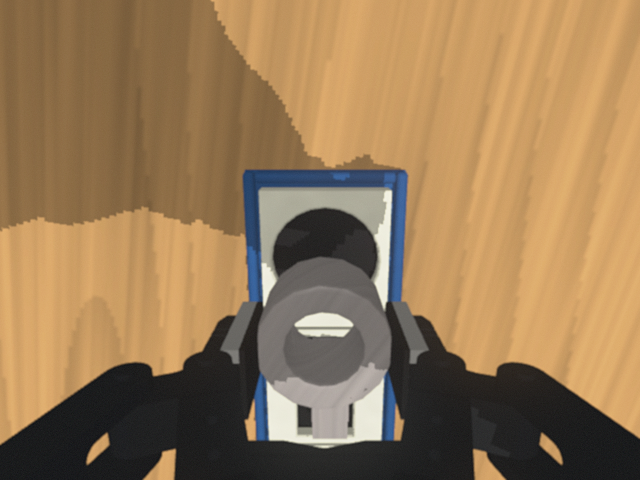

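The collar is held over the big round nest, laterally centred (325 against 325). I'm lowering it.

Call:
{"op": "play_rows", "data": {"plan": [0,0,0,0.001,0,0.02,0.3,0,0,0,0.001,0,0.04,0.3,0,0,0,0.001,0,0.055,0.3,0,0,0,0.001,0,0.062,0.3,0,0,0,0.001,0,0.066,0.3,0,0,0,0.001,0,0.0695,0.3,0,0,0,0.001,0,0.0695,0.3,0,0,0,0.001,0,0.0695,0.3]}}

```text
clock: 19.55
position: [0.6336, 0.1602, 0.0377]
ee_rot: [0.644, 0.765, 0.0, 0.0]
ft_force: [-3.7, -1.2, 6.1]
grip_width: 0.506
grasp_force: 64.1
```

Call:
{"op": "play_rows", "data": {"plan": [0,0,0,0,0,0.0005,0.3,0,0,0,0,0,0.0005,0.5,0,0,0,0,0,0.0005,0.6,0,0,0,0,0,0.0005,0.8,0,0,0,0,0,0.0005,0.8,0,0,0,0,0,-0.02,0.8,0,0,0,0,0,-0.06,0.8,0,0,0,0,0,-0.1,0.8,0,0,0,0,0,-0.15,0.8,0,0,0,0,0,-0.15,0.8,0,0,0,0,0,-0.15,0.8]}}

```text
clock: 20.92
position: [0.6332, 0.1599, 0.1875]
ee_rot: [0.644, 0.765, 0.0, 0.0]
ft_force: [-0.3, -0.4, -0.3]
grip_width: 0.801
grasp_force: 0.0
```

Run:
```python
from h import *
im,m=snap('wrist','w9.png')
go((.433,.1806,.2,9.9))
```

```text
t 20.98 pos [0.6328 0.1598 0.1865] yaw 9.88 w 0.802 tip 0.014
turn [-0.04  0.02 -0.02] shift [ 0.0548 -0.1933 -0.0134]
```

View pics/w9.png

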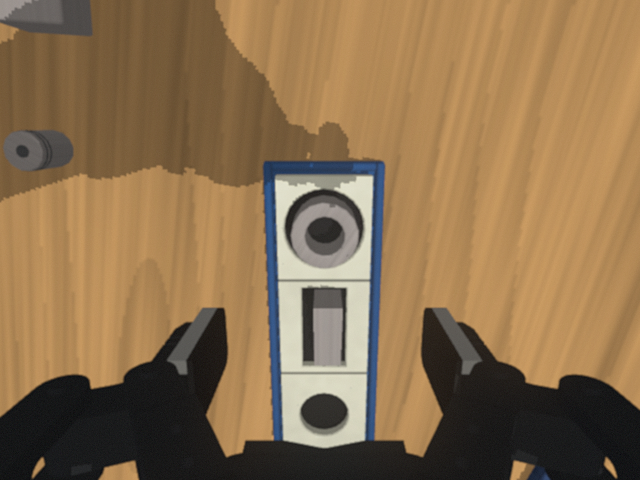

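The collar sits in its nest (centre (324,230), nest (324,228)). Next is the thumb nut.

Call:
{"op": "play_rows", "data": {"plan": [0,0,0,0.015,-0.05,-0.013,0.75,0,0,0,0.03,-0.1,-0.013,0.75,0,0,0,0.045,-0.15,-0.013,0.75,0,0,0,0.055,-0.193,-0.013,0.75,0,0,0,0.055,-0.193,-0.013,0.75,0,0,0,0.055,-0.193,-0.013,0.75,0,0,0,0.055,-0.193,-0.013,0.75]}}

```text
clock: 21.85
position: [0.4343, 0.1808, 0.1995]
ee_rot: [0.644, 0.765, 0.0, -0.001]
ft_force: [0.6, -0.8, -0.5]
grip_width: 0.749
grasp_force: 0.0
```

Run:
```python
from h import *
im,m=snap('wrist','w10.png')
cv2.imwrite('pics/w10c.png',cv2.resize(im[100:340,170:490,::-1],None,fx=2,fy=2,interpolation=cv2.INTER_CUBIC))
go((.433,.1806,.026,9.9))
```

```text
t 21.9 pos [0.4342 0.181  0.1995] yaw 9.84 w 0.747 tip 0.014
turn [-0.04 -0.06 -0.06] shift [-0.0003 -0.0011  0.1735]
```

View pics/w10c.png

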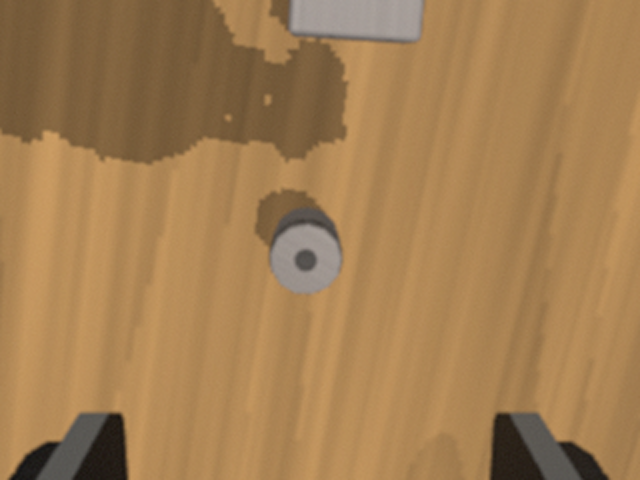

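The nut's top centre dot is at crop (305.5,259), which is (322.7,229.5) in the full picture.

Run:
```python
from h import *
m=viewer.camera_model('wrist')
p=w(m,322.5,229.2,.036)[:2];print(p);go((*p,.026,9.9))
```

```text
[0.43376434 0.18126221]
t 21.9 pos [0.4342 0.181  0.1995] yaw 9.84 w 0.747 tip 0.014
turn [-0.04 -0.06 -0.06] shift [ 0.0002 -0.0002  0.1735]
```

Call:
{"op": "play_rows", "data": {"plan": [0,0,0,0,0,0.05,0.75,0,0,0,0,0,0.1,0.75,0,0,0,0,0,0.14,0.75,0,0,0,0,0,0.16,0.75,0,0,0,0,0,0.1735,0.75,0,0,0,0,0,0.1735,0.75,0,0,0,0,0,0.1735,0.5,0,0,0,0,0,0.1735,0.15,0,0,0,0,0,0.1735,0.15,0,0,0,0,0,0.1735,0.15,0,0,0,0,0,0.1735,0.15,0,0,0,0,0,0.1735,0.15,0,0,0,0,0,0.1735,0.15,0,0,0,0,0,0.1735,0.15,0,0,0,0,0,0.1735,0.15]}}

```text
clock: 23.78
position: [0.4343, 0.1812, 0.0274]
ee_rot: [0.644, 0.765, 0.0, 0.001]
ft_force: [-2.1, -0.4, 7.8]
grip_width: 0.283
grasp_force: 58.4
```

Run:
```python
from h import *
go((.6612,.0058,.107,9.9))
```

```text
t 23.77 pos [0.4343 0.1812 0.0274] yaw 9.87 w 0.283 tip 0.014
turn [ 0.1   0.03 -0.03] shift [-0.2117  0.1936 -0.0792]
```

Call:
{"op": "play_rows", "data": {"plan": [0,0,0,0,0,-0.03,0.15,0,0,0,0,0,-0.08,0.15,0,0,0,-0.04,0.04,-0.08,0.15,0,0,0,-0.08,0.08,-0.08,0.15,0,0,0,-0.12,0.12,-0.08,0.15,0,0,0,-0.16,0.15,-0.08,0.15,0,0,0,-0.195,0.18,-0.08,0.15,0,0,0,-0.212,0.193,-0.08,0.15,0,0,0,-0.212,0.193,-0.08,0.15,0,0,0,-0.212,0.193,-0.08,0.15,0,0,0,-0.212,0.193,-0.08,0.15]}}

```text
clock: 25.15
position: [0.6596, 0.0064, 0.1066]
ee_rot: [0.643, 0.766, 0.0, 0.0]
ft_force: [-0.9, -0.4, -1.2]
grip_width: 0.282
grasp_force: 59.3
```

Run:
```python
from h import *
im,m=snap('wrist','w11.png')
go((.6612,.0058,.0374,9.9))
```

```text
t 25.2 pos [0.6597 0.0062 0.1066] yaw 9.95 w 0.278 tip 0.014
turn [0.01 0.01 0.05] shift [-0.0006  0.0014  0.0692]
```

View pics/w11.png

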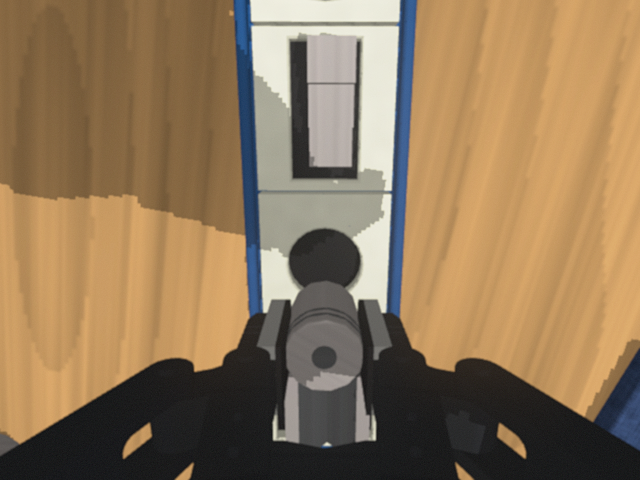

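The nut is aligned with the small nest (columns 324 and 325). I'm lowering and releasing it.

Call:
{"op": "play_rows", "data": {"plan": [0,0,0,0,0,0.02,0.15,0,0,0,0,0,0.04,0.15,0,0,0,0,0,0.055,0.15,0,0,0,0,0,0.062,0.15,0,0,0,0,0,0.066,0.15,0,0,0,0,0,0.0695,0.15,0,0,0,0,0,0.0695,0.15,0,0,0,0,0,0.0695,0.15]}}

```text
clock: 26.2
position: [0.6606, 0.0054, 0.0376]
ee_rot: [0.644, 0.765, 0.0, 0.0]
ft_force: [-1.6, 0.6, 3.1]
grip_width: 0.28
grasp_force: 59.5
```

Call:
{"op": "play_rows", "data": {"plan": [0,0,0,0,0,0.0005,0.25,0,0,0,0,0,0.0005,0.35,0,0,0,0,0,0.0005,0.5,0,0,0,0,0,0.0005,0.7,0,0,0,0,0,0.0005,0.7,0,0,0,0,0,-0.02,0.7,0,0,0,0,0,-0.06,0.7,0,0,0,0,0,-0.1,0.7,0,0,0,-0.04,0,-0.15,0.7,0,0,0,-0.07,0,-0.16,0.7,0,0,0,-0.07,0,-0.16,0.7,0,0,0,-0.07,0,-0.16,0.7]}}

```text
clock: 27.7
position: [0.672, -0.0628, 0.1974]
ee_rot: [0.643, 0.766, 0.0, -0.0]
ft_force: [-0.0, 0.6, -0.1]
grip_width: 0.703
grasp_force: 0.0
```

Run:
```python
from h import *
im,m=snap('wrist','w12.png')
go()
s,_=snap('side','s12.png');t,_=snap('top','t12.png')
a=cv2.resize(im[:,200:440,::-1],(240,480))
b=cv2.resize(s[180:370,200:440,::-1],(540,428),interpolation=cv2.INTER_CUBIC)
cv2.imwrite('pics/f.png',cv2.hconcat([a,cv2.copyMakeBorder(b,0,52,0,0,0)]))
```

```text
t 27.75 pos [ 0.6718 -0.0623  0.197 ] yaw 9.97 w 0.704 tip 0.014
```

View pics/f.png

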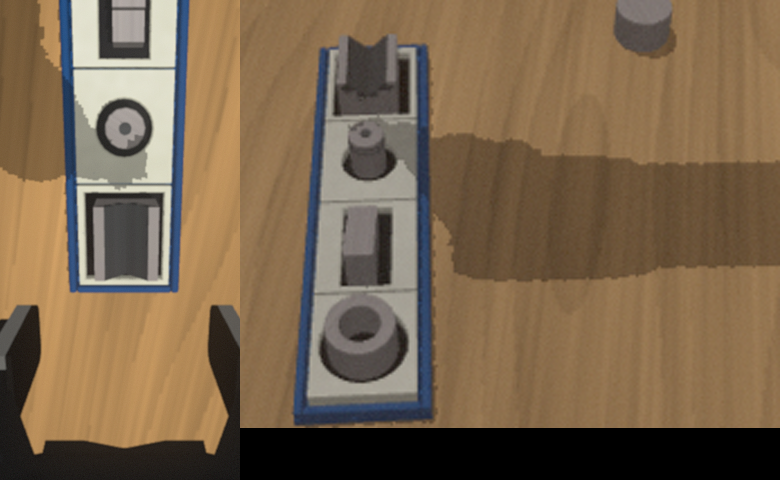

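All four parts stand upright on the floors of their own nests. The look-alikes weren't touched and the gripper is clear, so I'm handing in.

```bash
python3 -c "
from workcell import manip
print(manip.hand_in())"
```

```text
the job is handed in; nothing more can be done
None
```

I put the V-block, step block, collar and thumb nut in their nests in that order, all upright and flat in the final pictures, left the plain block and solid disc untouched, and handed the job in at about 28 s; no verdict was shown.

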